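Fold a row of specimen vial lids shut with the fingertips

ROBOT

A 6-joint arm with a two-finger parallel gripper is mounted at the origin on the work surface. World frame = base frame: x ahead of the robot, y to its left, z up, the work surface at z = 0. Lengths are in m, angles in rad, forces in N, time in s.
With the tool pointing down it reaches from about 0.35 to 0.775 m from the base axis. Payload 5.5 kg.
Tool frame: the origin (TCP) lies between the finger pads; the fingertips stand 19 mm ahead of it and the grasp point (between the pads) is the TCP; z points along the fingers, y is the line along which they close (so a half turn about z gives the same grasp; the last joint's range is limited). The gripper opens to 85 mm and grips with 20 to 120 N. Pads are 22 mm wide; open, the fingers measure 114 mm over their backs; the gripper's body (76 mm by 85 mm) begins 54 mm behind the grasp point. The pads swing forward as they close: fully open they stand 13 mm farther back than shut.
Start: joints at [1.077, 0.313, 0.046, 1.304, 0, 1.431], TCP at [0.199, 0.539, 0.25] pointing down, gripper open.
Joint ranges: [-2.76, 2.76], [-0.86, 1.69], [-1.03, 1.26], [-2.2, 2.34], [-1.47, 1.5], [-3.14, 3.14]. Speed limits (rad/s): [2.57, 2.57, 3.14, 3.14, 3.14, 3.14].

INTERFACE

Orientations are given as a unit quaternion [w, x, y, z].
In Python, from workcell import env gives the robot as it stands.
- The arm moves only by the shell command python3 -m pendant 'ROWS' [FORCE]. ROWS is JSON, a list of rows, each an object with "travel": the shift along the tool's x, y, z scaled (see below), a list of three; "rot": the turn, a rotation vector about the tool's x, y, z scaled (see below), a list of three; "fingers": the opening, from -1 (shut) to 1 (fully open). In form: [{"travel": [dx, dy, dz], "rot": [wx, wy, wz], "fingers": fingers}, ...]. A call has 1 to 10 rows; each row is the pose to reach, as a shift and turn from the pose commanded when the call began, along the tool's axes at that moment; what a row does not reach only later rows make up. The controller multiplies each number of a shift by 0.12 m and each number of a turn by 60 degrees. A row lasts 1/10 s, in which the tool goes at most 50 mm and 8.59 degrees, less where a joint would pass 70% of its speed; a pose out of reach is approached as far as the arm can. A call with a number of a shift or a turn outside -1 to 1 is refused whole. A call with a gripper value outside its range is refused whole. The fingers move at their own pace and stop on an object; FORCE is the grip in N (left out, the last holds). Time passes only in rows, so rows that repeat a pose let the fingers close. It gives the time, the measured TCP pose, the force, the opening and the grip force at its end, in the units of the state.
- env.get_state(): the state, without advancing time (a new reading comes with each control period).
- env.read_camera(name): name is "scene" or "top"; returns (picture, depth): 480x640x3 uint8, blue, green, red; 480x640 float32, m along the optical axis (not along the pixel's ray), 0 where there is no reading.
- env.camera_model(name): a dict with "fovy" (degrees; the focal length in pixels is half the picture's height over the tangent of half this angle, whatever the lens; pixels are square), "cx", "cy" (the principal point, pixels), "rvec" (rotation vector, rad) and "tvec" (3), from world to camera coordinates, as OpenCV has them. Camera axes: x right, y down, z forward; pixel columns grow to the right and rows downward; lengths in m; the calibration is good to about 2 mm. A picture is of the moment at which its call begins. camera_model takes no time and is no camera call.
- env.hand_in(): hands the job in; it is judged then, once.
Trained networks look in the newest picture that a camera, given by its name, has taken for a name from the list of things; names that differ only in an ending like _2 or _b are one class to them, and where a whole thing is asked for, a point or a joint stands for the part that bears it (a point fixed in the world has none). Each returns a list of dicts, best first, with "conf" (0 to 1); they miss things now and then, are a little off and sometimes report something else, mostly with a low value. They report only what shows in the picture. A call takes as long as a camera call. They do not tell look-alikes from the thing itself.
- env.outline_of(camera, target): "mask" (480x640 bool, what is visible of it) and "xy" ([column, row] in pixels, amid what is visible of it).
The state is a dict: "clock": time; "joint_pos": joint angles; "qvel": joint speeds; "tau": joint torques, N m; "tcp_pos": TCP position; "orientation": TCP orientation; "wrist_force": force on the tool from outside, world axes, zero at the start; "ft_torque": the same for the moment, N m; "finger_gap": finger opening in m; "grip_force": force on a finger pad.
Only numpy, scipy, OpenCV 4.12 (cv2) and the standard library are available. Lean on these libraries where they do the work, as an engineer would, in place of code of your own. Each camera call takes 0.05 s, during which the arm holds its last target. There are 200 camera calls.

TASK

The five vials in the rack's front row are filled: run your fingertips lightly along the row, starting at its left end (the robot's left, where you come in behind the hinges), and fold the blue lids down one after another until all five are fully shut. Only touch the lids: do not lift any vial, and leave the two orange-lidded vials in the back row open and the bottle, timer and slide box where they are.

Things in the scene. Friction and masses are not known exactly. Their poses are not given: they have to be found in the camera images.
- rack: red plastic vial rack, 110 (x) by 244 (y) mm, fixed. Origin: centre of its underside on the bench, z up. Square holes in two rows along y, pitch 44 mm: front row at x = -28 mm (nearer the robot), back row at x = +28 mm. End plates 62 mm tall, top hole plate at 55 mm. The vials stand 7 mm above the bench on soft rubber cushions that give about 1 mm per 2.5 N of downward push, 3.5 mm at most
- vial1: front row, number 1 of 5 from the robot's left (rack y = 88 mm): white round vial, 30 mm across, rim 70 mm above its origin, about 50 g, loose in its hole (0.5 mm play, free to turn). Origin: centre of its underside on its cushion; z up. Its blue lid's hinge line runs along x at y = +16.5 mm, at rim height; shut, the lid lies towards -y
- vial1_lid (a joint): angle of the blue lid of vial1, rad: 0 shut flat on the rim, 1.57 upright, 1.9 its stop, leaning back; starts at 1.0 to 1.7. A disc 32 mm across, domed: 1 mm thick at the edge, 4 mm over the middle 16 mm, with a tab ending 38 mm from the hinge; shut, its top is 74 mm above the vial's origin. A stiff hinge (0.006 N m): it stays where it is left, no spring, no snap; a push under 3 N folds it
- vial2: front row, number 2 of 5 from the robot's left (rack y = 44 mm): white round vial, 30 mm across, rim 70 mm above its origin, about 50 g, loose in its hole (0.5 mm play, free to turn). Origin: centre of its underside on its cushion; z up. Its blue lid's hinge line runs along x at y = +16.5 mm, at rim height; shut, the lid lies towards -y
- vial2_lid (a joint): angle of the blue lid of vial2, rad: 0 shut flat on the rim, 1.57 upright, 1.9 its stop, leaning back; starts at 1.0 to 1.7. A disc 32 mm across, domed: 1 mm thick at the edge, 4 mm over the middle 16 mm, with a tab ending 38 mm from the hinge; shut, its top is 74 mm above the vial's origin. A stiff hinge (0.006 N m): it stays where it is left, no spring, no snap; a push under 3 N folds it
- vial3: front row, number 3 of 5 from the robot's left (rack y = 0 mm): white round vial, 30 mm across, rim 70 mm above its origin, about 50 g, loose in its hole (0.5 mm play, free to turn). Origin: centre of its underside on its cushion; z up. Its blue lid's hinge line runs along x at y = +16.5 mm, at rim height; shut, the lid lies towards -y
- vial3_lid (a joint): angle of the blue lid of vial3, rad: 0 shut flat on the rim, 1.57 upright, 1.9 its stop, leaning back; starts at 1.0 to 1.7. A disc 32 mm across, domed: 1 mm thick at the edge, 4 mm over the middle 16 mm, with a tab ending 38 mm from the hinge; shut, its top is 74 mm above the vial's origin. A stiff hinge (0.006 N m): it stays where it is left, no spring, no snap; a push under 3 N folds it
- vial4: front row, number 4 of 5 from the robot's left (rack y = -44 mm): white round vial, 30 mm across, rim 70 mm above its origin, about 50 g, loose in its hole (0.5 mm play, free to turn). Origin: centre of its underside on its cushion; z up. Its blue lid's hinge line runs along x at y = +16.5 mm, at rim height; shut, the lid lies towards -y
- vial4_lid (a joint): angle of the blue lid of vial4, rad: 0 shut flat on the rim, 1.57 upright, 1.9 its stop, leaning back; starts at 1.0 to 1.7. A disc 32 mm across, domed: 1 mm thick at the edge, 4 mm over the middle 16 mm, with a tab ending 38 mm from the hinge; shut, its top is 74 mm above the vial's origin. A stiff hinge (0.006 N m): it stays where it is left, no spring, no snap; a push under 3 N folds it
- vial5: front row, number 5 of 5 from the robot's left (rack y = -88 mm): white round vial, 30 mm across, rim 70 mm above its origin, about 50 g, loose in its hole (0.5 mm play, free to turn). Origin: centre of its underside on its cushion; z up. Its blue lid's hinge line runs along x at y = +16.5 mm, at rim height; shut, the lid lies towards -y
- vial5_lid (a joint): angle of the blue lid of vial5, rad: 0 shut flat on the rim, 1.57 upright, 1.9 its stop, leaning back; starts at 1.0 to 1.7. A disc 32 mm across, domed: 1 mm thick at the edge, 4 mm over the middle 16 mm, with a tab ending 38 mm from the hinge; shut, its top is 74 mm above the vial's origin. A stiff hinge (0.006 N m): it stays where it is left, no spring, no snap; a push under 3 N folds it
- spare1: back row, second hole from one end (the two spares may swap ends): a vial like those of the front row, same size, origin and hinge side, with an orange lid; still to be filled, leave it as it is. Origin: centre of its underside on its cushion; z up
- spare1_lid (a joint): angle of its orange lid, rad, sizes and meaning as for the blue lids; starts open at 1.2 to 1.6 and must stay open
- spare2: back row, second hole from one end (the two spares may swap ends): a vial like those of the front row, same size, origin and hinge side, with an orange lid; still to be filled, leave it as it is. Origin: centre of its underside on its cushion; z up
- spare2_lid (a joint): angle of its orange lid, rad, sizes and meaning as for the blue lids; starts open at 1.2 to 1.6 and must stay open
- bottle: white capped reagent bottle, 48 mm across, 115 mm tall, loose, standing off the rack's left end. Origin: centre of its underside
- timer: small dark blue digital timer lying flat, 62 x 70 x 18 mm, loose, between the rack and the robot. Origin: centre of its underside
- slide_box: closed slide box, white with a green lid, 86 x 102 x 35 mm, loose, behind the rack. Origin: centre of its underside
Not all that is in view belongs to the job. What is shaped like the vial1 but green is not meant.

How it is judged:
By the outcome, as a careful person would: the job done as asked, in the order asked, and still so for the second after the job is handed in, with the robot touching nothing.
It also fails if it takes over 56 s, if anything falls off the work surface, if the arm or the gripper's body presses on something with over 40 N, if the wrist force passes 120 N, or if a joint passes its speed limit or range.

## Working session

There is one attempt and no reset: what is moved stays moved. The work goes in short steps, Python scripts to look and compute and a shell command to move; the robot and the scene stay as the last step left them, time stands still between calls to the robot, and variables do not carry over. Pictures are saved under pics/ and viewed, at most 10 in all, crops included, and the job is handed in when it is done.

```bash
mkdir -p pics; cat > h.py <<'E'
import numpy as np,cv2
from workcell import env
def cloud(name,d):
    m=env.camera_model(name); f=240/np.tan(np.radians(m['fovy'])/2)
    R=cv2.Rodrigues(np.array(m['rvec'],float))[0]; t=np.array(m['tvec'],float).ravel()
    v,u=np.mgrid[:480,:640]
    c=np.stack([(u-m['cx'])/f*d,(v-m['cy'])/f*d,d],-1)
    return (c-t)@R
E
python3 - <<'E'
from h import *
s=env.get_state(); print({k:np.round(v,3).tolist() for k,v in s.items()})
for n in ('scene','top'):
    im,d=env.read_camera(n); cv2.imwrite(f'pics/{n}0.png',im); P=cloud(n,d); np.savez(f'{n}0.npz',im=im,d=d,P=P)
    m=env.camera_model(n); print(n,m)
    for t in ('rack','vial1','vial1_lid','spare1','bottle','timer','slide_box'):
        for o in env.outline_of(n,t):
            k=o['mask']&(d>0); q=P[k]
            print(t,round(o['conf'],2),np.round(o['xy']),k.sum(),np.round(np.median(q,0),3) if k.sum() else '',np.round(np.percentile(q,[2,98],0),3).tolist() if k.sum() else '')
E
```

```text
{'clock': 0.0, 'joint_pos': [1.077, 0.314, 0.045, 1.304, -0.0, 1.431], 'qvel': [-0.001, 0.001, -0.0, 0.001, 0.001, -0.0], 'tau': [-0.0, -48.063, 29.853, 0.02, 0.0, -0.0], 'tcp_pos': [0.199, 0.539, 0.249], 'orientation': [-0.0, 0.176, 0.984, -0.001], 'wrist_force': [-0.831, 0.436, -0.617], 'ft_torque': [-0.002, 0.002, 0.016], 'grip_force': 0.0, 'finger_gap': 0.085}
scene {'fovy': 50.799260908204154, 'cx': 325.9464351219108, 'cy': 238.01028542596876, 'rvec': array([ 2.13218128,  1.66348299, -0.44952297]), 'tvec': array([-0.22430998, -0.42813019,  0.9962434 ])}
rack 0.62 [266. 246.] 10519 [0.545 0.007 0.053] [[0.478, -0.107, 0.0], [0.585, 0.13, 0.061]]
rack 0.27 [200. 206.] 227 [ 0.497 -0.059  0.099] [[0.45, -0.071, 0.036], [0.507, -0.054, 0.114]]
vial1 0.97 [232. 209.] 680 [ 0.5   -0.026  0.071] [[0.481, -0.044, 0.045], [0.509, -0.013, 0.109]]
vial1 0.97 [202. 214.] 713 [ 0.497 -0.068  0.071] [[0.422, -0.086, 0.001], [0.506, -0.055, 0.111]]
vial1 0.93 [294. 198.] 638 [0.508 0.059 0.074] [[0.489, 0.044, 0.049], [0.517, 0.074, 0.106]]
vial1 0.87 [366. 158.] 839 [0.441 0.184 0.052] [[0.41
[... 2519 characters left out ...]
8, 0.119, 0.11]]
vial1_lid 0.52 [394. 277.] 186 [ 0.49  -0.019  0.1  ] [[0.477, -0.028, 0.077], [0.504, -0.013, 0.113]]
spare1 0.86 [340. 239.] 315 [0.554 0.055 0.076] [[0.541, 0.041, 0.068], [0.568, 0.068, 0.112]]
spare1 0.73 [398. 244.] 388 [ 0.547 -0.031  0.074] [[0.534, -0.048, 0.03], [0.565, -0.016, 0.113]]
bottle 0.56 [248. 262.] 835 [0.52 0.2  0.08] [[0.5, 0.184, 0.019], [0.543, 0.227, 0.117]]
timer 0.59 [363. 337.] 1594 [0.393 0.026 0.018] [[0.361, -0.009, 0.012], [0.424, 0.061, 0.022]]
slide_box 0.59 [406. 173.] 3187 [ 0.668 -0.055  0.034] [[0.623, -0.105, 0.013], [0.716, -0.004, 0.038]]
slide_box 0.2 [340. 240.] 351 [0.553 0.056 0.077] [[0.541, 0.041, 0.042], [0.568, 0.069, 0.112]]
```

```bash
python3 - <<'E'
from h import *
z=np.load('top0.npz');s=np.load('scene0.npz')
a=cv2.resize(z['im'][140:360,220:460],None,fx=3.3,fy=2.7);cv2.imwrite('pics/c.png',a[:600,:800])
b=cv2.resize(s['im'][110:290,170:430],None,fx=3,fy=3);cv2.imwrite('pics/d.png',b[:600,:790])
# per-lid: blue pixels, front row, plane fit
for n,Z in(('top',z),('scene',s)):
  P=Z['P'];hsv=cv2.cvtColor(Z['im'],cv2.COLOR_BGR2HSV)
  blue=(hsv[...,0]>95)&(hsv[...,0]<130)&(hsv[...,1]>90)&(P[...,2]>.07)&(P[...,2]<.13)&(Z['d']>0)
  k,L,st,ce=cv2.connectedComponentsWithStats(blue.astype(np.uint8))
  for i in range(1,k):
    if st[i,4]<40: continue
    q=P[L==i]; q=q[q[:,2]>.085] if (q[:,2]>.085).sum()>30 else q
    c=np.polyfit(q[:,2],q[:,1],1)
    print(n,np.round(ce[i]),st[i,4],np.round(q.min(0),3),np.round(q.max(0),3),'dy/dz',np.round(c[0],2),'angle',round(np.arctan2(1,-c[0]),2))
E
```

```text
top [241. 259.] 191 [0.511 0.196 0.085] [0.536 0.221 0.118] dy/dz -0.09 angle 1.48
top [307. 271.] 158 [0.489 0.101 0.085] [0.517 0.117 0.111] dy/dz -0.66 angle 0.99
top [336. 272.] 180 [0.487 0.056 0.086] [0.515 0.073 0.111] dy/dz -0.68 angle 0.97
top [363. 273.] 135 [0.486 0.016 0.088] [0.512 0.032 0.114] dy/dz -0.43 angle 1.16
top [392. 277.] 167 [ 0.478 -0.027  0.086] [ 0.506 -0.013  0.114] dy/dz -0.46 angle 1.14
top [418. 277.] 128 [ 0.477 -0.065  0.086] [ 0.505 -0.054  0.116] dy/dz -0.24 angle 1.34
scene [404. 174.] 256 [0.514 0.197 0.101] [0.536 0.22  0.117] dy/dz 0.35 angle 1.91
scene [328. 185.] 168 [0.49  0.1   0.086] [0.52  0.117 0.112] dy/dz -0.66 angle 0.99
scene [296. 190.] 237 [0.488 0.055 0.085] [0.517 0.074 0.11 ] dy/dz -0.69 angle 0.96
scene [266. 194.] 209 [0.486 0.017 0.085] [0.515 0.033 0.113] dy/dz -0.4 angle 1.19
scene [232. 196.] 152 [ 0.479 -0.026  0.086] [ 0.508 -0.012  0.113] dy/dz -0.51 angle 1.1
scene [202. 202.] 171 [ 0.479 -0.064  0.086] [ 0.508 -0.054  0.115] dy/dz -0.22 angle 1.36
```

View pics/c.png

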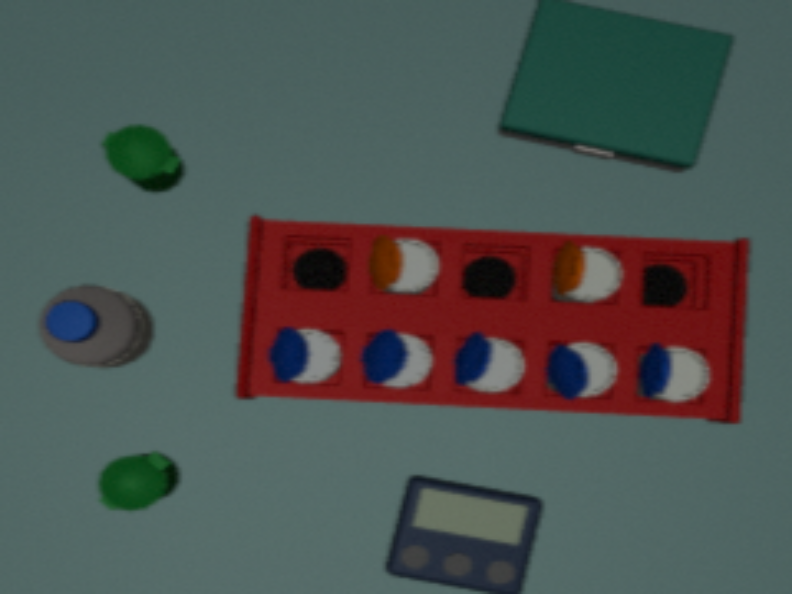

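View pics/d.png

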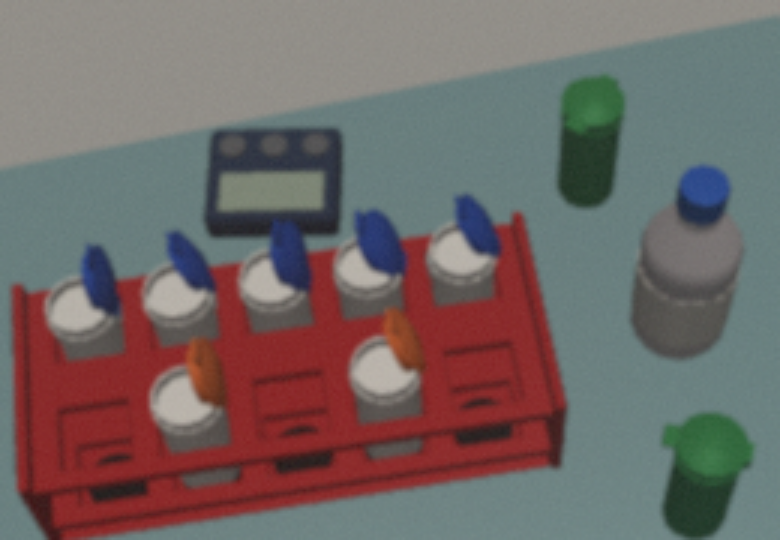

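Top crop: the five blue-lidded vials stand in the front row at crop x ≈ 290, 385, 475, 568 and 655 (y ≈ 360). The orange spares are in the back row at (400,262) and (588,272). The green look-alikes at (140,155) and (138,480) stand outside the rack and are not meant. The scene crop agrees: all five blue lids are open and lean towards shut (about 1.0–1.35 rad), and the bottle is off the left end. Those crops settle which vials are meant, so I'll go in with shut fingers.

```bash
r='';python3 -m pendant '[{"travel":[-0.4,-0.4,0],"rot":[0,0,-0.133],"fingers":-1},{"travel":[-0.8,-0.8,0],"rot":[0,0,-0.267],"fingers":-1},{"travel":[-0.8,-0.8,0],"rot":[0,0,-0.267],"fingers":-1},{"travel":[-0.8,-0.8,0],"rot":[0,0,-0.267],"fingers":-1},{"travel":[-0.8,-0.8,0],"rot":[0,0,-0.267],"fingers":-1}]' 20
```

```text
clock: 1.3
tcp_pos: [0.2565, 0.4157, 0.2507]
orientation: [0.0, 0.038, 0.999, 0.001]
wrist_force: [-0.4, 0.7, -0.5]
finger_gap: 0.0123
grip_force: 0.0
```

```bash
for i in 1; do python3 -m pendant '[{"travel":[-0.3,-0.29,0],"rot":[0,0,0],"fingers":-1},{"travel":[-0.6,-0.58,0],"rot":[0,0,0],"fingers":-1},{"travel":[-0.9,-0.86,0],"rot":[0,0,0],"fingers":-1},{"travel":[-0.9,-0.86,0],"rot":[0,0,0],"fingers":-1}]'; done
python3 -m pendant '[{"travel":[-0.3,-0.29,0],"rot":[0,0,0],"fingers":-1},{"travel":[-0.6,-0.58,0],"rot":[0,0,0],"fingers":-1},{"travel":[-0.9,-0.86,0],"rot":[0,0,0],"fingers":-1},{"travel":[-0.9,-0.86,0],"rot":[0,0,0],"fingers":-1}]'
python3 -m pendant '[{"travel":[-0.3,-0.29,0],"rot":[0,0,0],"fingers":-1},{"travel":[-0.46,-0.42,0],"rot":[0,0,0],"fingers":-1},{"travel":[-0.46,-0.42,0.4],"rot":[0,0,0],"fingers":-1},{"travel":[-0.46,-0.42,0.7],"rot":[0,0,0],"fingers":-1},{"travel":[-0.46,-0.42,0.7],"rot":[0,0,0],"fingers":-1},{"travel":[-0.46,-0.42,0.7],"rot":[0,0,0],"fingers":-1}]'
python3 - <<'E'
from h import *
s=env.get_state();print(s['clock'],s['tcp_pos'],s['orientation'],s['finger_gap'])
im,d=env.read_camera('scene');cv2.imwrite('pics/e.png',cv2.resize(im[80:280,190:450],None,fx=3,fy=3))
P=cloud('scene',d); q=P[(d>0)&(P[...,1]>.12)&(P[...,1]<.165)&(P[...,0]>.48)&(P[...,0]<.54)&(P[...,2]>.08)&(P[...,2]<.13)]
print(len(q),np.percentile(q,[1,50,99],0).round(4).tolist())
im,d=env.read_camera('top');P=cloud('top',d)
E
```

```text
clock: 1.7
tcp_pos: [0.3597, 0.303, 0.2503]
orientation: [0.001, 0.04, 0.999, -0.0]
wrist_force: [-0.2, 0.9, 0.5]
finger_gap: 0.0004
grip_force: 0.0
clock: 2.1
tcp_pos: [0.46, 0.1922, 0.25]
orientation: [0.001, 0.04, 0.999, -0.0]
wrist_force: [0.4, 0.2, 0.1]
finger_gap: 0.0
grip_force: 0.0
clock: 2.7
tcp_pos: [0.5069, 0.1414, 0.1664]
orientation: [-0.001, 0.036, 0.999, 0.0]
wrist_force: [0.6, -0.4, 0.2]
finger_gap: -0.0
grip_force: 0.0
2.7 [0.50690709 0.14137269 0.16642174] [-8.04225655e-04  3.61719510e-02  9.99345252e-01  1.06162213e-04] -3.465667596832119e-05Traceback (most recent call last):
  File "<stdin>", line 5, in <module>
    return _quantile_unchecked(
        a, q, axis, out, overwrite_input, method, keepdims, weights)
    return _ureduce(a,
                    func=_quantile_ureduce_func,
    ...<5 lines>...
                    overwrite_input=overwrite_input,
                    method=method)
    r = func(a, **kwargs)
    result = _quantile(arr,
                       quantiles=q,
    ...<2 lines>...
                       out=out,
                       weights=wgt)
    slices_having_nans = np.isnan(arr[-1, ...])
                                  ~~~^^^^^^^^^
IndexError: index -1 is out of bounds for axis 0 with size 0
```

View pics/e.png

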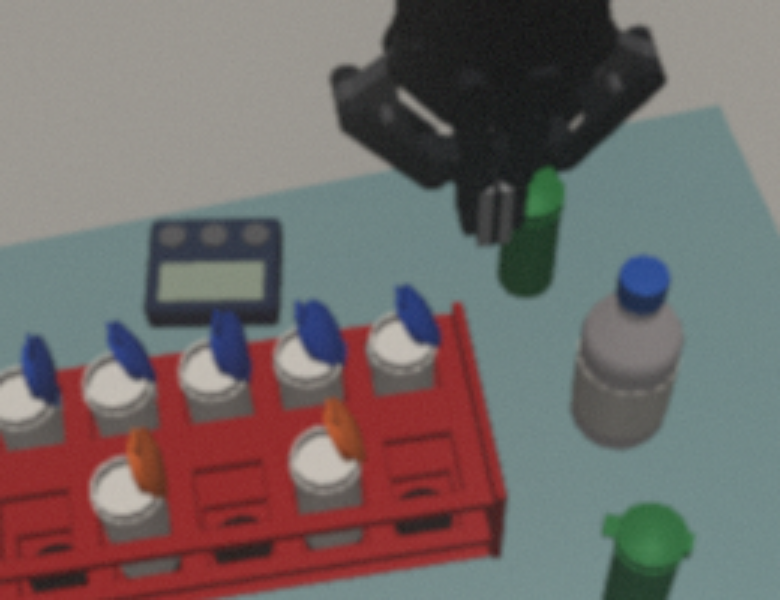

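The picture shows the shut fingertips at crop (495,240), high behind vial1's hinge, with the lids untouched and the bottle clear to the right. The finger linkages flare out above the tips, so I'll measure their profile before going low.

```bash
python3 - <<'E'
from h import *
tcp=np.array(env.get_state()['tcp_pos'])
im,d=env.read_camera('scene');P=cloud('scene',d)
q=P[(d>0)]-tcp+[0,0,.019]
q=q[(abs(q[:,0])<.06)&(abs(q[:,1])<.12)&(q[:,2]>-.01)]
Y=q@[.073,.997,0]
for h in range(-8,90,6):
    k=(q[:,2]*1e3>h)&(q[:,2]*1e3<=h+6)
    if k.sum(): print(h,k.sum(),(np.percentile(Y[k],[1,99])*1e3).round(),(np.percentile(q[k,0],[1,99])*1e3).round())
E
```

```text
-2 11 [-7.  5.] [ 5. 12.]
4 54 [-13.  12.] [ 1. 12.]
10 73 [-14.  12.] [-7. 12.]
16 72 [-14.  13.] [-1. 13.]
22 79 [-14.  13.] [-3. 13.]
28 69 [-14.  12.] [ 4. 13.]
34 64 [-15.  10.] [-5. 13.]
40 108 [-29.  27.] [-8. 15.]
46 222 [-34.  33.] [-10.  16.]
52 411 [-37.  36.] [-12.  15.]
58 199 [-42.  42.] [-12.  16.]
64 244 [-47.  46.] [-12.  19.]
70 294 [-51.  49.] [-7. 19.]
76 286 [-57.  55.] [ 2. 19.]
82 393 [-62.  59.] [-0. 19.]
88 586 [-62.  59.] [-15.  20.]
```

```bash
python3 -m pendant '[{"travel":[0,-0.025,0.3],"rot":[0,0,0],"fingers":-1},{"travel":[0,-0.025,0.437],"rot":[0,0,0],"fingers":-1},{"travel":[0,-0.09,0.437],"rot":[0,0,0],"fingers":-1},{"travel":[0,-0.15,0.437],"rot":[0,0,0],"fingers":-1},{"travel":[0,-0.19,0.457],"rot":[0,0,0],"fingers":-1},{"travel":[0,-0.225,0.478],"rot":[0,0,0],"fingers":-1},{"travel":[0,-0.255,0.51],"rot":[0,0,0],"fingers":-1},{"travel":[0,-0.283,0.535],"rot":[0,0,0],"fingers":-1},{"travel":[0,-0.31,0.55],"rot":[0,0,0],"fingers":-1},{"travel":[0,-0.31,0.55],"rot":[0,0,0],"fingers":-1}]'
python3 -m pendant '[{"travel":[0,0,0],"rot":[0,0,0],"fingers":-1},{"travel":[0,0,0],"rot":[0,0,0],"fingers":-1}]'
```

```text
clock: 3.8
tcp_pos: [0.5045, 0.1025, 0.1]
orientation: [-0.0, 0.037, 0.999, 0.0]
wrist_force: [-0.0, -0.7, 0.5]
finger_gap: 0.0002
grip_force: 0.2
clock: 4.0
tcp_pos: [0.5047, 0.1029, 0.1003]
orientation: [-0.0, 0.037, 0.999, 0.0]
wrist_force: [0.1, 0.3, 0.9]
finger_gap: 0.0001
grip_force: 0.0
```

```bash
python3 -m pendant '[{"travel":[0,0,0.006],"rot":[0,0,0],"fingers":-1},{"travel":[0,0,0.013],"rot":[0,0,0],"fingers":-1},{"travel":[0,0,0.013],"rot":[0,0,0],"fingers":-1}]'
python3 -m pendant '[{"travel":[0,0,0.006],"rot":[0,0,0],"fingers":-1},{"travel":[0,0,0.006],"rot":[0,0,0],"fingers":-1}]'
python3 - <<'E'
from h import *
for n,b in(('scene',(300,160,70,60)),):
  im,d=env.read_camera(n);P=cloud(n,d)
  cv2.imwrite('pics/f.png',cv2.resize(im[140:240,230:370],None,fx=5,fy=5))
E
```

```text
clock: 4.3
tcp_pos: [0.5048, 0.1029, 0.099]
orientation: [0.0, 0.037, 0.999, 0.0]
wrist_force: [-1.0, -0.1, 2.3]
finger_gap: 0.0003
grip_force: 1.4
clock: 4.5
tcp_pos: [0.5049, 0.1029, 0.0983]
orientation: [0.0, 0.037, 0.999, 0.0]
wrist_force: [-0.0, 0.4, 4.5]
finger_gap: -0.0003
grip_force: 2.2
```

View pics/f.png

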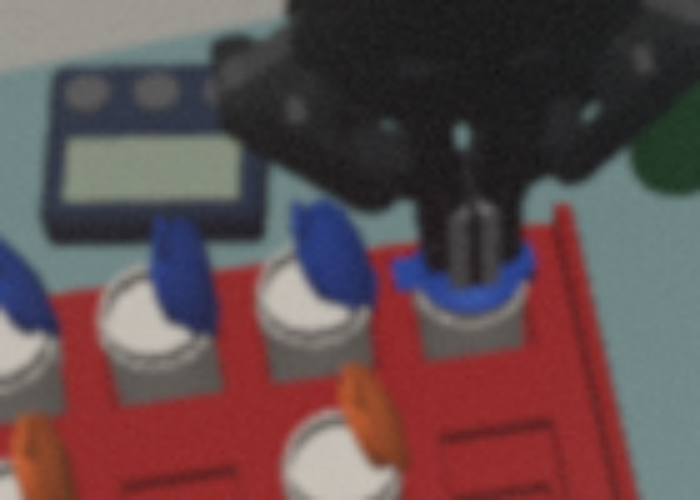

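The crop shows vial1's lid flat at (465,275) under the fingertips, with the tab towards lid 2 and the neighbours still open. The press of about 4.5 N was enough. Next come lids 2 and 3 with the same stroke.

```bash
python3 -m pendant '[{"travel":[0,0,-0.13],"rot":[0,0,0],"fingers":-1},{"travel":[0,-0.069,-0.13],"rot":[0,0,0],"fingers":-1},{"travel":[0,-0.14,-0.13],"rot":[0,0,0],"fingers":-1},{"travel":[0,-0.194,-0.13],"rot":[0,0,0],"fingers":-1},{"travel":[0,-0.235,-0.11],"rot":[0,0,0],"fingers":-1},{"travel":[0,-0.27,-0.09],"rot":[0,0,0],"fingers":-1},{"travel":[0,-0.3,-0.06],"rot":[0,0,0],"fingers":-1},{"travel":[0,-0.33,-0.03],"rot":[0,0,0],"fingers":-1},{"travel":[0,-0.365,-0.015],"rot":[0,0,0],"fingers":-1},{"travel":[0,-0.365,-0.008],"rot":[0,0,0],"fingers":-1}]'
python3 -m pendant '[{"travel":[0,0,0.004],"rot":[0,0,0],"fingers":-1},{"travel":[0,0,0.008],"rot":[0,0,0],"fingers":-1},{"travel":[0,0,0.008],"rot":[0,0,0],"fingers":-1}]'
```

```text
clock: 5.55
tcp_pos: [0.5016, 0.0589, 0.0989]
orientation: [0.0, 0.037, 0.999, 0.0]
wrist_force: [-1.0, 0.9, 3.7]
finger_gap: 0.0002
grip_force: 1.5
clock: 5.85
tcp_pos: [0.5016, 0.0593, 0.0983]
orientation: [0.0, 0.037, 0.999, 0.0]
wrist_force: [-1.3, 0.2, 4.9]
finger_gap: -0.0
grip_force: 2.2
```

```bash
python3 -m pendant '[{"travel":[0,0,-0.13],"rot":[0,0,0],"fingers":-1},{"travel":[0,-0.069,-0.13],"rot":[0,0,0],"fingers":-1},{"travel":[0,-0.14,-0.13],"rot":[0,0,0],"fingers":-1},{"travel":[0,-0.194,-0.13],"rot":[0,0,0],"fingers":-1},{"travel":[0,-0.235,-0.11],"rot":[0,0,0],"fingers":-1},{"travel":[0,-0.27,-0.09],"rot":[0,0,0],"fingers":-1},{"travel":[0,-0.3,-0.06],"rot":[0,0,0],"fingers":-1},{"travel":[0,-0.33,-0.03],"rot":[0,0,0],"fingers":-1},{"travel":[0,-0.365,-0.015],"rot":[0,0,0],"fingers":-1},{"travel":[0,-0.365,-0.008],"rot":[0,0,0],"fingers":-1}]'
python3 -m pendant '[{"travel":[0,0,0.004],"rot":[0,0,0],"fingers":-1},{"travel":[0,0,0.008],"rot":[0,0,0],"fingers":-1},{"travel":[0,0,0.008],"rot":[0,0,0],"fingers":-1}]'
python3 - <<'E'
from h import *
im,d=env.read_camera('scene')
cv2.imwrite('pics/g.png',cv2.resize(im[140:290,170:370],None,fx=3.9,fy=3.9))
E
```

```text
clock: 6.85
tcp_pos: [0.4983, 0.0152, 0.0989]
orientation: [0.0, 0.037, 0.999, 0.0]
wrist_force: [-0.5, 0.4, 3.6]
finger_gap: -0.0001
grip_force: 1.6
clock: 7.15
tcp_pos: [0.4984, 0.0156, 0.0983]
orientation: [0.0, 0.037, 0.999, -0.0]
wrist_force: [-0.7, 0.2, 4.8]
finger_gap: 0.0001
grip_force: 2.2
```

View pics/g.png

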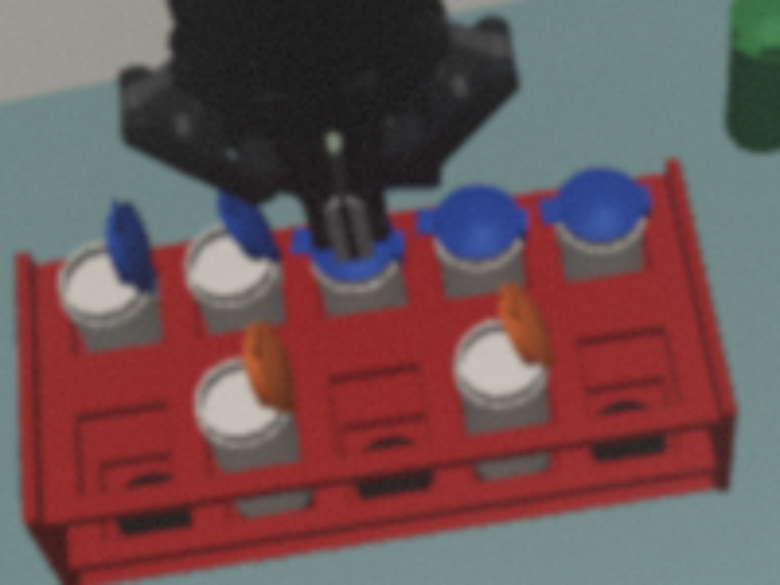

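Lids 1 to 3 are flat at crop (600,205), (480,220) and (350,250). Lids 4 and 5 and both orange lids are still open. I'll continue with 4 and 5.

```bash
python3 -m pendant '[{"travel":[0,0,-0.13],"rot":[0,0,0],"fingers":-1},{"travel":[0,-0.069,-0.13],"rot":[0,0,0],"fingers":-1},{"travel":[0,-0.14,-0.13],"rot":[0,0,0],"fingers":-1},{"travel":[0,-0.194,-0.13],"rot":[0,0,0],"fingers":-1},{"travel":[0,-0.235,-0.11],"rot":[0,0,0],"fingers":-1},{"travel":[0,-0.27,-0.09],"rot":[0,0,0],"fingers":-1},{"travel":[0,-0.3,-0.06],"rot":[0,0,0],"fingers":-1},{"travel":[0,-0.33,-0.03],"rot":[0,0,0],"fingers":-1},{"travel":[0,-0.365,-0.015],"rot":[0,0,0],"fingers":-1},{"travel":[0,-0.365,-0.008],"rot":[0,0,0],"fingers":-1}]'
python3 -m pendant '[{"travel":[0,0,0.004],"rot":[0,0,0],"fingers":-1},{"travel":[0,0,0.008],"rot":[0,0,0],"fingers":-1},{"travel":[0,0,0.008],"rot":[0,0,0],"fingers":-1}]'
```

```text
clock: 8.2
tcp_pos: [0.495, -0.0284, 0.0989]
orientation: [0.0, 0.037, 0.999, 0.0]
wrist_force: [0.6, 0.5, 2.6]
finger_gap: 0.0001
grip_force: 1.7
clock: 8.5
tcp_pos: [0.4952, -0.0281, 0.0984]
orientation: [0.0, 0.037, 0.999, -0.0]
wrist_force: [-1.1, 0.9, 4.8]
finger_gap: 0.0003
grip_force: 2.3
```

```bash
python3 -m pendant '[{"travel":[0,0,-0.13],"rot":[0,0,0],"fingers":-1},{"travel":[0,-0.069,-0.13],"rot":[0,0,0],"fingers":-1},{"travel":[0,-0.14,-0.13],"rot":[0,0,0],"fingers":-1},{"travel":[0,-0.194,-0.13],"rot":[0,0,0],"fingers":-1},{"travel":[0,-0.235,-0.11],"rot":[0,0,0],"fingers":-1},{"travel":[0,-0.27,-0.09],"rot":[0,0,0],"fingers":-1},{"travel":[0,-0.3,-0.06],"rot":[0,0,0],"fingers":-1},{"travel":[0,-0.33,-0.03],"rot":[0,0,0],"fingers":-1},{"travel":[0,-0.365,-0.015],"rot":[0,0,0],"fingers":-1},{"travel":[0,-0.365,-0.008],"rot":[0,0,0],"fingers":-1}]'
python3 -m pendant '[{"travel":[0,0,0.004],"rot":[0,0,0],"fingers":-1},{"travel":[0,0,0.008],"rot":[0,0,0],"fingers":-1},{"travel":[0,0,0.008],"rot":[0,0,0],"fingers":-1}]'
python3 -m pendant '[{"travel":[0,0,-0.2],"rot":[0,0,0],"fingers":-1},{"travel":[0,0,-0.5],"rot":[0,0,0],"fingers":-1},{"travel":[0,0,-0.8],"rot":[0,0,0],"fingers":-1},{"travel":[0,-0.4,-0.9],"rot":[0,0,0],"fingers":-1},{"travel":[0,-0.8,-0.9],"rot":[0,0,0],"fingers":-1},{"travel":[0,-1,-0.9],"rot":[0,0,0],"fingers":-1},{"travel":[0,-1,-0.9],"rot":[0,0,0],"fingers":-1}]'
python3 - <<'E'
from h import *
for n in('scene','top'):
  im,d=env.read_camera(n);P=cloud(n,d)
  if n=='scene': cv2.imwrite('pics/i.png',cv2.resize(im[100:370,150:450],None,fx=2.2,fy=2.2))
  hsv=cv2.cvtColor(im,cv2.COLOR_BGR2HSV)
  for nm,a,b in(('blue',95,130),('orange',4,20)):
    m=(hsv[...,0]>a)&(hsv[...,0]<b)&(hsv[...,1]>(100 if nm=='blue' else 150))&(P[...,2]>.067)&(P[...,2]<.13)&(d>0)
    k,L,st,ce=cv2.connectedComponentsWithStats(m.astype(np.uint8))
    for i in range(1,k):
      if st[i,4]<40: continue
      q=P[L==i];c=np.linalg.lstsq(np.c_[q[:,:2],np.ones(len(q))],q[:,2],rcond=None)[0]
      print(n,nm,st[i,4],np.percentile(q,[2,50,98],0).round(3).tolist(),'slope',c[:2].round(2))
E
```

```text
clock: 9.5
tcp_pos: [0.4918, -0.0721, 0.0989]
orientation: [0.0, 0.037, 0.999, 0.0]
wrist_force: [0.2, 0.3, 3.3]
finger_gap: 0.0003
grip_force: 1.7
clock: 9.8
tcp_pos: [0.4919, -0.0718, 0.0983]
orientation: [0.0, 0.037, 0.999, -0.0]
wrist_force: [-0.6, 1.3, 3.8]
finger_gap: -0.0
grip_force: 2.3
clock: 10.5
tcp_pos: [0.4827, -0.1946, 0.2057]
orientation: [0.0, 0.039, 0.999, -0.001]
wrist_force: [-0.5, -0.0, 0.2]
finger_gap: -0.0003
grip_force: 0.0
scene blue 251 [[0.515, 0.198, 0.104], [0.527, 0.207, 0.114], [0.535, 0.218, 0.116]] slope [-0.23  0.09]
scene blue 358 [[0.49, 0.085, 0.076], [0.505, 0.102, 0.079], [0.518, 0.119, 0.082]] slope [ 0.02 -0.02]
scene blue 359 [[0.487, 0.041, 0.076], [0.502, 0.058, 0.079], [0.514, 0.074, 0.082]] slope [ 0.01 -0.02]
scene blue 368 [[0.484, -0.003, 0.076], [0.499, 0.015, 0.079], [0.511, 0.03, 0.082]] slope [ 0.   -0.01]
scene blue 373 [[0.481, -0.047, 0.076], [0.496, -0.029, 0.079], [0.508, -0.013, 0.082]] slope [-0.01 -0.01]
scene blue 385 [[0.478, -0.091, 0.075], [0.492, -0.072, 0.079], [0.505, -0.056, 0.081]] slope [ 0.   -0.03]
scene orange 1
[... 322 characters left out ...]
, 0.084, 0.076], [0.503, 0.101, 0.08], [0.516, 0.117, 0.083]] slope [ 0. -0.]
top blue 321 [[0.486, 0.04, 0.077], [0.499, 0.058, 0.08], [0.513, 0.073, 0.084]] slope [-0.01 -0.  ]
top blue 336 [[0.483, -0.003, 0.076], [0.496, 0.014, 0.08], [0.51, 0.029, 0.083]] slope [ 0.02 -0.02]
top blue 337 [[0.479, -0.048, 0.076], [0.493, -0.029, 0.08], [0.506, -0.014, 0.084]] slope [ 0.01 -0.03]
top blue 344 [[0.476, -0.091, 0.075], [0.489, -0.073, 0.08], [0.504, -0.057, 0.083]] slope [-0.   -0.03]
top orange 141 [[0.542, 0.058, 0.084], [0.555, 0.064, 0.1], [0.569, 0.071, 0.114]] slope [ 0.01 -1.77]
top orange 131 [[0.537, -0.027, 0.088], [0.55, -0.021, 0.101], [0.564, -0.016, 0.115]] slope [-0.18 -1.74]
```

View pics/i.png

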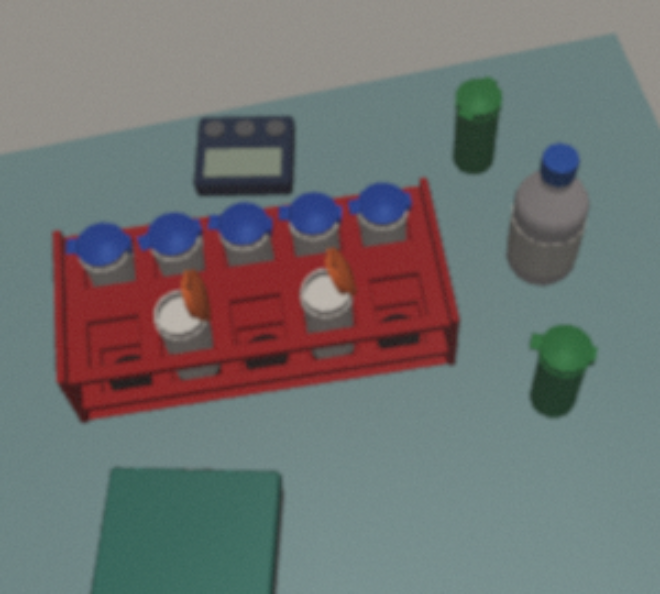

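The picture shows all five blue lids flat at crop (103,243) to (382,204). Both orange lids are still up, and the bottle, timer and slide box haven't moved. The measured lid tops are level at about 80–81 mm, as shut lids should be.

```bash
python3 -c "
from workcell import env
print(env.hand_in())"
```

```text
the job is handed in; nothing more can be done
None
```

All five blue lids were folded shut in order from the robot's left with light presses of about 4–5 N; the final pictures show them flat, both orange lids still open and nothing else moved, and the job is handed in (no verdict came back).

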